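Lay the coffee table for three

ROBOT

A 6-joint arm with a two-finger parallel gripper is mounted at the origin on the work surface. World frame = base frame: x ahead of the robot, y to its left, z up, the work surface at z = 0. Lengths are in m, angles in rad, forces in N, time in s.
With the tool pointing down it reaches from about 0.35 to 0.975 m from the base axis. Payload 4.9 kg.
Tool frame: the origin (TCP) lies between the finger pads; the fingertips stand 19 mm ahead of it and the grasp point (between the pads) is the TCP; z points along the fingers, y is the line along which they close (so a half turn about z gives the same grasp; the last joint's range is limited). The gripper opens to 85 mm and grips with 20 to 120 N. Pads are 22 mm wide; open, the fingers measure 114 mm over their backs; the gripper's body (76 mm by 85 mm) begins 54 mm behind the grasp point. The pads swing forward as they close: fully open they stand 13 mm farther back than shut.
Start: joints at [1.19, 0.053, 1.613, -0, 1.476, -0.119], TCP at [0.162, 0.604, 0.25] pointing down, gripper open.
Joint ranges: [-3.01, 3.01], [-1.01, 2.22], [0.06, 2.58], [-1.02, 4.17], [0.09, 2.62], [-3.14, 3.14]. Speed limits (rad/s): [2.57, 2.57, 3.14, 3.14, 3.14, 3.14].

INTERFACE

Orientations are given as a rotation vector (axis times angle).
In Python, from station import ctrl gives the robot as it stands. The module is installed in compiled form; this text tells all that it offers.
- The arm moves only by the tool servo_tool, never from a script. Its argument "increments" is a list that holds one entry, the list of rows, each a list of 5 numbers: the finger opening in cm, from 0 to 8.54, then the shift along the tool's x, y, z in cm, then the turn about the tool's z in degrees. A call has 1 to 5 rows; each row is the pose to reach, as a shift and turn from the pose commanded when the call began, along the tool's axes at that moment; what a row does not reach only later rows make up. A row lasts 1/10 s, in which the tool goes at most 50 mm and 8.59 degrees, less where a joint would pass 70% of its speed; a pose out of reach is approached as far as the arm can. A call with a gripper value outside its range is refused whole. The fingers move at their own pace and stop on an object; "newtons" is the grip in N (left out, the last holds). Time passes only in rows, so rows that repeat a pose let the fingers close. It gives the time, the measured TCP pose, the force, the opening and the grip force at its end, in the units of the state.
- ctrl.get_obs(): the state, without advancing time (a new reading comes with each control period).
- ctrl.get_image(name): name is "side" or "top"; returns a dict with "img" (480x640x3 uint8, red, green, blue), "fx", "fy", "cx", "cy" (pixels), "rvec" (rotation vector, rad) and "tvec" (3), from world to camera coordinates, as OpenCV has them. Camera axes: x right, y down, z forward; pixel columns grow to the right and rows downward; lengths in m; the calibration is good to about 2 mm. A picture is of the moment at which its call begins. There is no depth.
- ctrl.finish_job(): hands the job in; it is judged then, once.
The state is a dict: "t": time; "q": joint angles; "dq": joint speeds; "effort": joint torques, N m; "tool_pos": TCP position; "tool_rot": TCP orientation; "contact_force": force on the tool from outside, world axes, zero at the start; "wrist_torque": the same for the moment, N m; "opening": finger opening in m; "grip_force": force on a finger pad.
Only numpy, scipy, OpenCV 4.12 (cv2) and the standard library are available. Lean on these libraries where they do the work, as an engineer would, in place of code of your own. Each camera call takes 0.05 s, during which the arm holds its last target. There are 200 camera calls.

TASK

Lay the table for coffee: stand each of the three cups upright in the middle of the saucer of its own colour, and lay the wooden jam spreader level across the rim of the red dish, its middle over the dish's middle, both ends sticking out. Leave the saucers and the dish where they stand, and do not disturb the sugar tin or the blue milk jug.

Things in the scene. Friction and masses are not known exactly. Their poses are not given: they have to be found in the camera images.
- cup_yellow: Small yellow coffee cup, open at the top, 58 mm tall, 56 mm across the outside (nearly straight sides, narrowing to 48 mm at the foot over the lowest 10 mm; wall 3.5 mm), with a thin loop handle on its side. Stands upright on the table. Origin: centre of its underside; z up; the handle points along its own +y, reaches 47 mm from the cup's axis and is 6 mm thick, so the body is free to be gripped across its own x. About 0.12 kg.
- cup_white: Small white coffee cup, open at the top, 58 mm tall, 56 mm across the outside (nearly straight sides, narrowing to 48 mm at the foot over the lowest 10 mm; wall 3.5 mm), with a thin loop handle on its side. Stands upright on the table. Origin: centre of its underside; z up; the handle points along its own +y, reaches 47 mm from the cup's axis and is 6 mm thick, so the body is free to be gripped across its own x. About 0.12 kg.
- cup_green: Small green coffee cup, open at the top, 58 mm tall, 56 mm across the outside (nearly straight sides, narrowing to 48 mm at the foot over the lowest 10 mm; wall 3.5 mm), with a thin loop handle on its side. Stands upright on the table. Origin: centre of its underside; z up; the handle points along its own +y, reaches 47 mm from the cup's axis and is 6 mm thick, so the body is free to be gripped across its own x. About 0.12 kg.
- saucer_yellow: Round yellow saucer lying on the table, loose, 112 mm across and 13 mm tall at the raised rim; flat floor about 76 mm across, 6 mm above its underside. Origin: centre of its underside; z up. About 0.22 kg.
- saucer_white: Round white saucer lying on the table, loose, 112 mm across and 13 mm tall at the raised rim; flat floor about 76 mm across, 6 mm above its underside. Origin: centre of its underside; z up. About 0.22 kg.
- saucer_green: Round green saucer lying on the table, loose, 112 mm across and 13 mm tall at the raised rim; flat floor about 76 mm across, 6 mm above its underside. Origin: centre of its underside; z up. About 0.22 kg.
- spreader: Flat pale-wood jam spreader lying on the table, 150 mm long along its own x, 8 mm thick: from x = -75 to +20 mm a handle 14 mm wide, from +20 to +75 mm a blade 22 mm wide. Origin: middle of its length, on its underside; z up. It balances about 7 mm from the origin towards the blade (+x). About 0.03 kg.
- jam_dish: Empty round red dish, loose, 45 mm tall, rim 84 mm across outside, wall 4 mm, open at the top. Origin: centre of its underside; z up; the top of the rim lies 45 mm above the origin. About 0.3 kg.
- sugar_tin: Round dark steel tin with a copper lid, loose, 60 mm tall, 55 mm across, standing among the cups; not part of the job. Origin: centre of its underside; z up.
- creamer: Blue bulbous milk jug, loose, 68 mm tall, 62 mm across, with a loop handle on its own +y side reaching 47 mm from its axis; stands beyond the saucers; not part of the job. Origin: centre of its underside; z up.
Things that resemble listed ones, but are neither listed nor needed, are in the scene too. There is more than one size of the jam_dish; the job needs the largest.

How it is judged:
By the outcome, as a careful person would: the job done as asked, in the order asked, and still so for the second after the job is handed in, with the robot touching nothing.
It also fails if it takes over 120 s, if anything falls off the work surface, if the arm or the gripper's body presses on something with over 40 N, if the wrist force passes 120 N, or if a joint passes its speed limit or range.

## Working session

There is one attempt and no reset: what is moved stays moved. The work goes in short steps, Python scripts to look and compute and a tool call to move; the robot and the scene stay as the last step left them, time stands still between calls to the robot, and variables do not carry over. Pictures are saved under pics/ and viewed, at most 14 in all, crops included, and the job is handed in when it is done.

Besides the shell and the picture viewer there is one more tool, called after "Request:" by a JSON object that holds its "api" and its "payload". servo_tool: Moves the arm, as the interface text tells. Its arguments: {"type":"object","properties":{"increments":{"type":"array"},"newtons":{"type":"number"}},"required":["increments"]}

```bash
mkdir -p pics; cat > h.py <<'E'
import numpy as np, cv2
from station import ctrl
def grab(n,f=None):
    d=ctrl.get_image(n)
    if f: cv2.imwrite('pics/'+f,d['img'][:,:,::-1])
    return d
def cast(d,u,v,z):
    R=cv2.Rodrigues(np.array(d['rvec'],float))[0];t=np.array(d['tvec'],float).ravel()
    r=R.T@np.array([(u-d['cx'])/d['fx'],(v-d['cy'])/d['fy'],1]);c=-R.T@t
    return c+r*(z-c[2])/r[2]
def proj(d,p):
    return cv2.projectPoints(np.array([p],float),np.array(d['rvec'],float),np.array(d['tvec'],float),np.array([[d['fx'],0,d['cx']],[0,d['fy'],d['cy']],[0,0,1.]]),None)[0].ravel()
E
python3 - <<'E'
from h import *
for n in('top','side'):
    d=grab(n,n+'0.png');np.save(n+'0.npy',d,allow_pickle=True)
    R=cv2.Rodrigues(np.array(d['rvec'],float))[0];print(n,-R.T@np.array(d['tvec']).ravel(),d['fx'],cast(d,320,240,0))
o=ctrl.get_obs();print(o)
print(cv2.Rodrigues(np.array(o['tool_rot'],float))[0].round(3))
E
```

```text
top [0.40997429 0.05537258 0.83555116] 440.1045442454404 [0.55504508 0.05778124 0.        ]
side [ 0.24038169 -0.64107427  0.58728158] 497.1710106216527 [0.61868524 0.06755283 0.        ]
{'t': 0.1, 'q': array([ 1.18998575e+00,  5.33176722e-02,  1.61416096e+00, -7.39776968e-06,
        1.47603121e+00, -1.18973822e-01]), 'dq': array([ 6.60190652e-04, -8.16380224e-05, -3.55426714e-03,  1.64197962e-03,
        1.62194029e-03,  8.86787630e-04]), 'effort': array([-3.34794195e-04, -3.94906712e+01, -3.71361709e+01, -8.81671644e-05,
        3.94283808e-03, -8.54761595e-06]), 'tool_pos': array([0.16156867, 0.60319826, 0.24916675]), 'tool_rot': array([-4.10056083e-01, -3.11424404e+00,  2.92039955e-03]), 'contact_force': array([-0.59240563, -0.87060643,  0.78370588]), 'wrist_torque': array([0.03997921, 0.02371338, 0.03653026]), 'grip_force': 0.0, 'opening': 0.08549544196981358}
[[-0.966  0.259 -0.001]
 [ 0.259  0.966 -0.002]
 [ 0.    -0.002 -1.   ]]
```

View pics/top0.png

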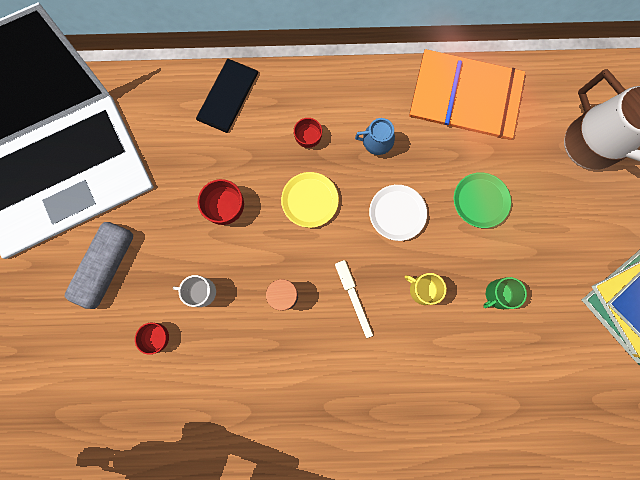

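View pics/side0.png

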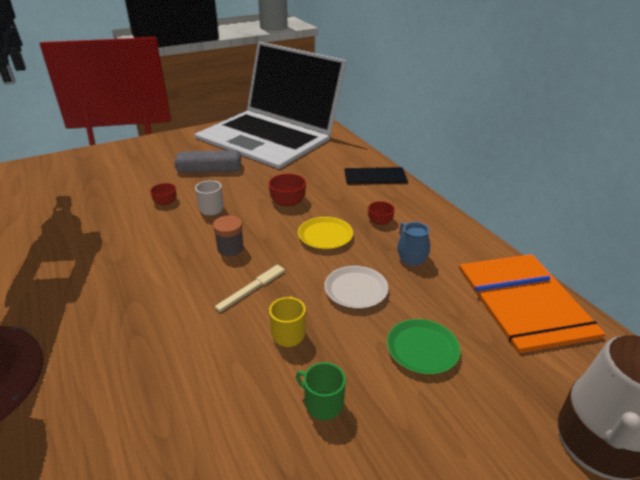

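The top view shows:
- **Cups:** yellow (430,289), white (196,291), green (511,293).
- **Saucers:** yellow (310,200), white (398,212), green (483,200).
- **Spreader:** about (354,299), blade up at (345,272).
- **Other listed things:** sugar tin (282,294), creamer (379,137).
- **Red dishes:** (221,202) is about 45 px across, (308,132) about 28 px and (152,338) about 32 px. The largest, (221,202), is the one meant. The big mug at right is not a cup of the job.

```bash
cat > m.py <<'E'
from h import *
def hsv(d): return cv2.cvtColor(d['img'],cv2.COLOR_RGB2HSV).astype(int)
def mask(d,c):
    H=hsv(d);h,s,v=H[...,0],H[...,1],H[...,2]
    m={'yellow':(h>24)&(h<36)&(s>140)&(v>70),'green':(h>50)&(h<80)&(s>120),'white':(s<60)&(v>60),'red':((h<4)|(h>172))&(s>170)&(v>50),
       'wood':(h>14)&(h<32)&(s>25)&(s<125)&(v>170),'blue':(h>98)&(h<118)&(s>110)}[c]
    return m.astype(np.uint8)*255
def blobs(d,c,amin=150):
    n,l,st,ce=cv2.connectedComponentsWithStats(mask(d,c))
    return [(l==i,st[i],ce[i]) for i in range(1,n) if st[i][4]>amin]
def near(d,c,uv,amin=60):
    return min(blobs(d,c,amin),key=lambda b:np.hypot(*(b[2]-uv)))
def body(b,k):
    m=cv2.morphologyEx(b[0].astype(np.uint8)*255,cv2.MORPH_CLOSE,np.ones((5,5)))
    c=max(cv2.findContours(m,0,1)[0],key=cv2.contourArea)
    f=np.zeros_like(m);cv2.drawContours(f,[c],-1,255,-1)
    o=cv2.morphologyEx(f,cv2.MORPH_OPEN,cv2.getStructuringElement(2,(k,k)))
    c=max(cv2.findContours(o,0,1)[0],key=cv2.contourArea)
    M=cv2.moments(c);hm=(f>0)&(o==0)
    return np.array([M['m10'],M['m01']])/M['m00'],M['m00'],c,hm
def tri(a,ua,b,ub):
    def ray(d,u):
        p=cast(d,*u,0);q=cast(d,*u,.3);return p,(q-p)/np.linalg.norm(q-p)
    p,r=ray(a,ua);q,s=ray(b,ub)
    t=np.linalg.lstsq(np.c_[r,-s],q-p,rcond=None)[0]
    return (p+t[0]*r+q+t[1]*s)/2,np.linalg.norm(p+t[0]*r-q-t[1]*s)
E
python3 - <<'E'
from m import *
T=np.load('top0.npy',allow_pickle=True).item();S=np.load('side0.npy',allow_pickle=True).item()
for n,c,a,b,k in [('cy','yellow',(430,289),(288,322),13),('cw','white',(196,291),(209,198),13),('cg','green',(511,293),(325,390),13),('sy','yellow',(310,200),(326,235),5),('sw','white',(398,212),(356,288),5),('sg','green',(483,200),(424,347),5),('dish','red',(221,202),(288,190),5),('blue','blue',(379,137),(414,245),13)]:
    A=body(near(T,c,a),k);B=body(near(S,c,b),k)
    P,e=tri(T,A[0],S,B[0]);print(n,A[0].round(1),A[1],B[0].round(1),B[1],P.round(4),'err',e.round(4))
    for z in((.01,) if n[0]=='s' else (.029,.04)): print('   top',z,cast(T,*A[0],z).round(4),'side',cast(S,*B[0],z).round(4))
    if n[0] in'cb':
        nn,l,st,ce=cv2.connectedComponentsWithStats(A[3].astype(np.uint8));i=1+np.argmax(st[1:,4]) 
        q=cast(T,*ce[i],.03)-cast(T,*A[0],.03);print('   handle px',ce[i],st[i,4],'deg',np.degrees(np.arctan2(q[1],q[0])).round(1))
b=near(T,'wood',(354,299));c=cv2.findContours(b[0].astype(np.uint8),0,1)[0][0]
r=cv2.minAreaRect(c);P=cv2.boxPoints(r);print(r,b[1])
print([cast(T,*p,.008).round(4) for p in P],cast(T,*r[0],.008))
u=cv2.resize(T['img'][100:370,120:420],None,fx=2,fy=2,interpolation=2);cv2.imwrite('pics/crop.png',u[:,:,::-1])
E
```

```text
Traceback (most recent call last):
  File "m.py", line 18, in body
    c=max(cv2.findContours(o,0,1)[0],key=cv2.contourArea)
ValueError: max() iterable argument is empty
```

```bash
python3 - <<'E'
s=open('m.py').read()
i=s.index("def near");j=s.index("def body")
s=s[:i]+"""def near(d,c,uv,amin=20,R=28):
    m=mask(d,c);w=np.zeros_like(m);cv2.circle(w,(int(uv[0]),int(uv[1])),R,255,-1)
    n,l,st,ce=cv2.connectedComponentsWithStats(cv2.morphologyEx(m,cv2.MORPH_CLOSE,np.ones((3,3))))
    i=max(range(1,n),key=lambda i:((l==i)&(w>0)).sum())
    return l==i,st[i],ce[i]
"""+s[j:]
s=s.replace("c=max(cv2.findContours(o,0,1)[0]","if not o.any(): o=f\n    c=max(cv2.findContours(o,0,1)[0]")
open('m.py','w').write(s)
E
cat > a.py <<'E'
from m import *
T=np.load('top0.npy',allow_pickle=True).item();S=np.load('side0.npy',allow_pickle=True).item()
for n,c,a,b,k in [('cy','yellow',(430,289),(288,322),13),('cw','white',(196,291),(209,198),13),('cg','green',(511,293),(325,390),13),('sy','yellow',(310,200),(326,235),5),('sw','white',(398,212),(356,288),5),('sg','green',(483,200),(424,347),5),('dish','red',(221,202),(288,190),5),('blue','blue',(379,137),(414,245),13)]:
    A=body(near(T,c,a),k);B=body(near(S,c,b),k)
    P,e=tri(T,A[0],S,B[0]);print(n,A[0].round(1),A[1],B[0].round(1),B[1],P.round(4),'err',e.round(4))
    for z in((.01,) if n[0]=='s' else (.029,.04)): print('   top',z,cast(T,*A[0],z).round(4),'side',cast(S,*B[0],z).round(4))
    if n[0] in'cb':
        nn,l,st,ce=cv2.connectedComponentsWithStats(A[3].astype(np.uint8))
        if nn<2: continue
        i=1+np.argmax(st[1:,4]) 
        q=cast(T,*ce[i],.03)-cast(T,*A[0],.03);print('   handle px',ce[i],st[i,4],'deg',np.degrees(np.arctan2(q[1],q[0])).round(1))
b=near(T,'wood',(354,299));c=max(cv2.findContours(b[0].astype(np.uint8),0,1)[0],key=len)
r=cv2.minAreaRect(c);P=cv2.boxPoints(r);print(r,b[1])
print([cast(T,*p,.008).round(4) for p in P],cast(T,*r[0],.008))
H=hsv(T)
print([H[v,u] for u,v in((430,289),(420,289),(443,290),(430,303),(196,291),(184,291),(210,291),(196,304),(350,290),(360,315))])
u=cv2.resize(T['img'][100:370,120:420],None,fx=2,fy=2,interpolation=2);cv2.imwrite('pics/crop.png',u[:,:,::-1])
E
python3 a.py
```

```text
** On entry to DLASCL parameter number  4 had an illegal value
 ** On entry to DLASCL parameter number  4 had an illegal value
 ** On entry to DLASCL parameter number  4 had an illegal value
 ** On entry to DLASCL parameter number  4 had an illegal value
 ** On entry to DLASCL parameter number  5 had an illegal value
 ** On entry to DLASCL parameter number  4 had an illegal valuem.py:24: RuntimeWarning: invalid value encountered in divide
  return np.array([M['m10'],M['m01']])/M['m00'],M['m00'],c,hm
Traceback (most recent call last):
  File "a.py", line 5, in <module>
    P,e=tri(T,A[0],S,B[0]);print(n,A[0].round(1),A[1],B[0].round(1),B[1],P.round(4),'err',e.round(4))
        ~~~^^^^^^^^^^^^^^^
  File "m.py", line 29, in tri
    t=np.linalg.lstsq(np.c_[r,-s],q-p,rcond=None)[0]
      ~~~~~~~~~~~~~~~^^^^^^^^^^^^^^^^^^^^^^^^^^^^
numpy.linalg.LinAlgError: SVD did not converge in Linear Least Squares
```

```bash
python3 - <<'E'
from m import *
T=np.load('top0.npy',allow_pickle=True).item();S=np.load('side0.npy',allow_pickle=True).item()
H=hsv(T)
print([H[v,u].tolist() for u,v in((310,200),(430,289),(420,289),(443,290),(430,303),(196,291),(184,291),(210,291),(196,304),(350,290),(360,315),(300,250))])
H=hsv(S);print([H[v,u].tolist() for u,v in((288,330),(288,303),(278,330),(326,235),(209,198),(203,205),(218,205),(325,390),(288,250),(356,288))])
u=cv2.resize(T['img'][100:370,120:420],None,fx=2,fy=2,interpolation=2);cv2.imwrite('pics/crop.png',u[:,:,::-1])
E
```

```text
[[29, 138, 254], [29, 134, 255], [24, 172, 190], [24, 177, 203], [30, 124, 255], [9, 11, 169], [12, 12, 106], [10, 16, 93], [11, 10, 195], [30, 6, 255], [27, 10, 254], [13, 147, 210]]
[[24, 233, 130], [24, 224, 133], [24, 227, 127], [24, 230, 221], [12, 33, 116], [10, 34, 113], [11, 38, 106], [62, 154, 81], [13, 167, 147], [13, 30, 198]]
```

View pics/crop.png

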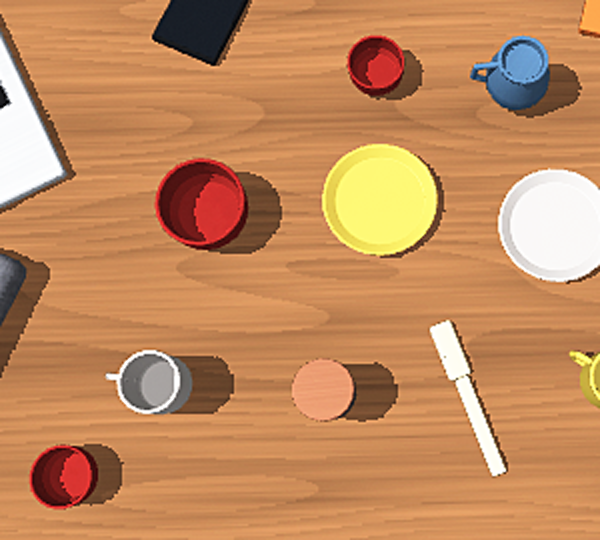

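The enlarged crop confirms it: the red dish at (221,202) is clearly the largest, and the spreader's wide blade end is up at (345,270). The first colour bounds were off, so I'll correct them.

```bash
sed -i "s/'yellow':.*'green'/'yellow':(h>19)\&(h<36)\&(s>90)\&(v>60),'green'/; s/'wood':[^,]*,/'wood':(s<110)\&(v>215),/; s/(s>170)&(v>50)/(s>150)\&(v>40)/; s/'white':[^,]*,/'white':(s<60)\&(v>60),/" m.py; python3 a.py
```

```text
cy [427.6 288.8] 891.0 [287.6 320.8] 1522.0 [ 0.4546 -0.1352  0.032 ] err 0.0
   top 0.029 [ 0.4548 -0.1359  0.029 ] side [ 0.4558 -0.1325  0.029 ]
   top 0.04 [ 0.4541 -0.1333  0.04  ] side [ 0.4515 -0.1425  0.04  ]
   handle px [408.58974359 277.82051282] 39 deg 58.0
cw [196.6 290.9] 903.5 [209.4 197.1] 700.5 [0.4623 0.2857 0.026 ] err 0.0008
   top 0.029 [0.4617 0.2849 0.029 ] side [0.4615 0.2806 0.029 ]
   top 0.04 [0.461  0.2818 0.04  ] side [0.4571 0.2625 0.04  ]
   handle px [175.89473684 288.21052632] 19 deg 81.1
cg [505.8 293.3] 996.5 [323.2 389.5] 1917.0 [ 0.4426 -0.2748  0.0345] err 0.0003
   top 0.029 [ 0.443  -0.2771  0.029 ] side [ 0.4445 -0.2711  0.029 ]
   top 0.04 [ 0.4425 -0.2726  0.04  ] side [ 0.4404 -0.2784  0.04  ]
   handle px [486.48 305.12] 25 deg 118.8
sy [309.4 199.2] 2436.5 [325.1 232.4] 1402.5 [0.6347 0.0762 0.0078] err 0.0003
   top 0.01 [0.6339 0.0762 0.01  ] side [0.6334 0.0735 0.01  ]
sw [397.7 212.2] 2486.5 [356.  286.6] 2019.0 [ 0.6044 -0.0936  0.0083] err 0.0006
   top 0.01 [ 0.6037 -0.0932  0.01  ] side [ 0.6037 -0.0952  0.01  ]
sg [469.3 203.1] 1
[... 439 characters left out ...]
7515 -0.0611  0.029 ] side [ 0.7812 -0.0265  0.029 ]
   top 0.04 [ 0.7468 -0.0595  0.04  ] side [ 0.7705 -0.0386  0.04  ]
   handle px [358.72093023 135.44186047] 43 deg 85.7
((354.0, 299.0000305175781), (80.96316528320312, 11.141719818115234), 68.19859313964844) [335 260  38  78 705]
[array([0.508 , 0.0328, 0.008 ]), array([0.5153, 0.013 , 0.008 ]), array([ 0.3752, -0.0373,  0.008 ]), array([ 0.3683, -0.018 ,  0.008 ])] [ 0.44058323 -0.00274095  0.008     ]
[array([ 29, 134, 255]), array([ 24, 172, 190]), array([ 24, 177, 203]), array([ 30, 124, 255]), array([  9,  11, 169]), array([ 12,  12, 106]), array([10, 16, 93]), array([ 11,  10, 195]), array([ 30,   6, 255]), array([ 27,  10, 254])]
```

```bash
cat >> m.py <<'E'
def pose():
    o=ctrl.get_obs();R=cv2.Rodrigues(np.array(o['tool_rot'],float))[0]
    return np.array(o['tool_pos']),R,np.degrees(np.arctan2(R[1,1],R[0,1])),o
def plan(legs,p=None,yaw=None):
    """legs: (x,y,z,closing-axis angle or None, n calls); prints shift cm + turn per call"""
    q,R,w,o=pose();p=q if p is None else np.array(p);w=w if yaw is None else yaw
    print('at',q.round(4),'yaw',round(w,1),'open',round(o['opening'],4),'F',np.round(o['contact_force'],1),'grip',round(o['grip_force'],1),'t',o['t'])
    for x,y,z,a,n in legs:
        t=np.array([x,y,z]);a=w if a is None else a
        dp=(t-p)/n;dw=(a-w)/n
        for i in range(n):
            c,s=np.cos(np.radians(w)),np.sin(np.radians(w))
            X=np.array([-c*0+ -s,c,0])*1.0; Y=np.array([c,s,0]); X=np.cross(Y,[0,0,-1.])
            print('  ',(np.array([dp@X,dp@Y,-dp[2]])*100).round(2),'turn',round(-dw,1));w+=dw
        p=t
E
sed -i 's/(h<80)&(s>120)/(h<85)\&(s>70)/' m.py
python3 a.py | grep -A3 -E '^(cg|sg)'
python3 -c "
from m import *
print(pose()[1].round(2))
plan([(.455,-.135,.17,-29,4),(.455,-.135,.04,-29,1)])"
```

```text
cg [505.6 293.3] 1014.0 [323.2 389.5] 1917.0 [ 0.4427 -0.2746  0.0343] err 0.0003
   top 0.029 [ 0.443  -0.2769  0.029 ] side [ 0.4445 -0.2711  0.029 ]
   top 0.04 [ 0.4426 -0.2723  0.04  ] side [ 0.4404 -0.2784  0.04  ]
   handle px [486.27272727 305.27272727] 22 deg 119.0
--
sg [481.9 199.8] 2397.5 [423.3 346.2] 2977.5 [ 0.6247 -0.258   0.0083] err 0.0006
   top 0.01 [ 0.6239 -0.2572  0.01  ] side [ 0.6239 -0.2592  0.01  ]
dish [220.5 201.7] 1569.5 [286.7 188.3] 770.5 [0.6289 0.2452 0.0246] err 0.0014
   top 0.029 [0.6284 0.244  0.029 ] side [0.6251 0.2383 0.029 ]
[[-0.97  0.26 -0.  ]
 [ 0.26  0.97 -0.  ]
 [ 0.   -0.   -1.  ]]
at [0.1616 0.6032 0.2492] yaw 75.0 open 0.0855 F [-0.6 -0.9  0.8] grip 0.0 t 0.1
   [-11.86 -15.93   1.98] turn 26.0
   [-17.64  -9.11   1.98] turn 26.0
   [-19.85  -0.46   1.98] turn 26.0
   [-18.05   8.29   1.98] turn 26.0
   [ 0.  0. 13.] turn 0.0
```

Request:
{"api": "servo_tool", "payload": {"increments": [[[8.54,-2.4,-3.2,0.4,5.2],[8.54,-4.8,-6.4,0.8,10.4],[8.54,-7.2,-9.6,1.2,15.6],[8.54,-9.5,-12.8,1.6,20.8],[8.54,-11.9,-15.9,2.0,26]]], "newtons": 40}}

```text
t: 0.6
tool_pos: [0.2356, 0.4176, 0.2295]
tool_rot: [-1.105, -2.941, 0.001]
contact_force: [0.9, 0.8, 0.2]
opening: 0.0855
grip_force: 0.0
```

Request:
{"api": "servo_tool", "payload": {"increments": [[[8.54,-3.5,-1.8,0.4,5.2],[8.54,-7.0,-3.6,0.8,10.4],[8.54,-10.6,-5.5,1.2,15.6],[8.54,-14.1,-7.3,1.6,20.8],[8.54,-17.6,-9.1,2.0,26]]]}}

```text
t: 1.1
tool_pos: [0.3087, 0.2336, 0.2097]
tool_rot: [1.738, 2.617, -0.0]
contact_force: [1.3, -0.9, 0.0]
opening: 0.0854
grip_force: 0.0
```

Request:
{"api": "servo_tool", "payload": {"increments": [[[8.54,-4,-0.1,0.4,5.2],[8.54,-8,-0.2,0.8,10.4],[8.54,-12,-0.3,1.2,15.6],[8.54,-16,-0.4,1.6,20.8],[8.54,-19.9,-0.5,2.0,26]]]}}

```text
t: 1.6
tool_pos: [0.3819, 0.0483, 0.1899]
tool_rot: [2.283, 2.158, 0.0]
contact_force: [0.7, 1.0, -1.3]
opening: 0.0854
grip_force: 0.0
```

Request:
{"api": "servo_tool", "payload": {"increments": [[[8.54,-3.6,1.7,0.4,5.2],[8.54,-7.2,3.3,0.8,10.4],[8.54,-10.8,5,1.2,15.6],[8.54,-14.4,6.6,1.6,20.8],[8.54,-18,8.3,2.0,26]]]}}

```text
t: 2.1
tool_pos: [0.4553, -0.1357, 0.1697]
tool_rot: [-2.71, -1.588, 0.0]
contact_force: [0.7, 1.0, -0.0]
opening: 0.0857
grip_force: 0.0
```

```bash
python3 -c "
from m import *
plan([(.455,-.135,.04,-29,1)])"
```

```text
at [ 0.4553 -0.1357  0.1697] yaw -29.3 open 0.0857 F [ 0.7  1.  -0. ] grip 0.0 t 2.1
   [ 0.05 -0.06 12.97] turn -0.3
```

Request:
{"api": "servo_tool", "payload": {"increments": [[[8.54,0,0,4,0],[8.54,0,0,8,0],[8.54,0,0,11,0],[8.54,0,0,13,0],[8.54,0,0,13,0]]], "newtons": 25}}

```text
t: 2.6
tool_pos: [0.4522, -0.1327, 0.0365]
tool_rot: [-2.701, -1.591, 0.007]
contact_force: [-0.7, 0.6, -0.3]
opening: 0.0856
grip_force: 0.0
```

Request:
{"api": "servo_tool", "payload": {"increments": [[[6.5,0,0,0,0],[6.0,0,0,0,0],[5,0,0,0,0],[5,0,0,0,0],[5,0,0,0,0]]]}}

```text
t: 3.1
tool_pos: [0.4565, -0.1347, 0.0423]
tool_rot: [2.705, 1.593, 0.002]
contact_force: [-1.5, 1.2, 6.5]
opening: 0.0539
grip_force: 26.2
```

```bash
python3 -c "
from m import *
d=grab('side','g1.png')
plan([(.455,-.135,.10,None,1),(.6345,.0762,.10,None,2),(.6345,.0762,.048,None,1)])"
```

```text
at [ 0.4565 -0.1346  0.0423] yaw -29.0 open 0.0537 F [-2.3  1.   6.2] grip 26.2 t 3.15
   [-0.1  -0.11 -5.77] turn -0.0
   [13.59  2.73 -0.  ] turn -0.0
   [13.59  2.73 -0.  ] turn -0.0
   [0.  0.  5.2] turn -0.0
```

View pics/g1.png

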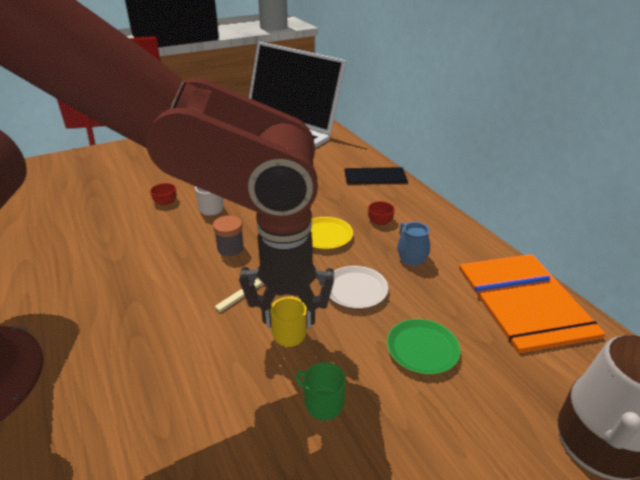

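The picture shows the yellow cup (288,320) between both fingers, body upright. I'll lift it and carry it over.

Request:
{"api": "servo_tool", "payload": {"increments": [[[5,0,0,-0.5,0],[5,0,0,-2,0],[5,0,0,-4,0],[5,0,0,-6,0],[5,0,0,-6,0]]]}}

```text
t: 3.65
tool_pos: [0.4574, -0.135, 0.1036]
tool_rot: [2.702, 1.592, 0.006]
contact_force: [1.1, -0.4, 0.2]
opening: 0.0538
grip_force: 26.8
```

```bash
python3 -c "
from m import *
d=grab('side','g2.png')
plan([(.6345,.0762,.10,None,2),(.6345,.0762,.05,None,1)])"
```

```text
at [ 0.4564 -0.1345  0.1018] yaw -29.0 open 0.054 F [-0.8 -1.1 -1.3] grip 26.8 t 3.7
   [13.53  2.68  0.09] turn -0.0
   [13.53  2.68  0.09] turn -0.0
   [0. 0. 5.] turn -0.0
```

View pics/g2.png

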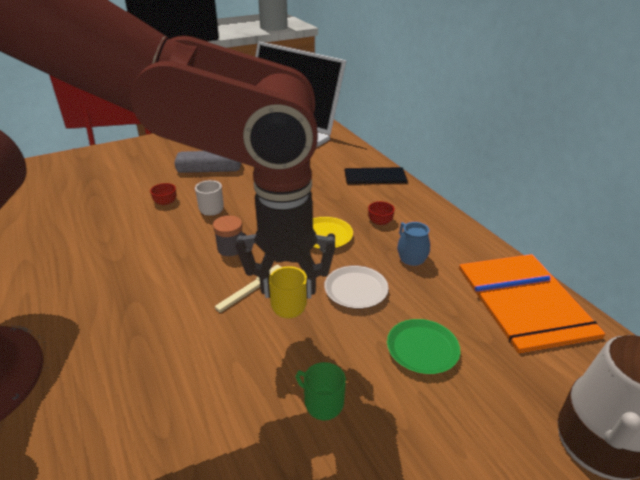

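The cup is lifted (288,290), upright and firmly held.

Request:
{"api": "servo_tool", "payload": {"increments": [[[5,2.0,0.4,0,0],[5,4.7,0.9,0,0],[5,7.7,1.5,0,0],[5,10.7,2.1,0,0],[5,13.5,2.7,0,0]]]}}

```text
t: 4.2
tool_pos: [0.544, -0.0278, 0.0984]
tool_rot: [-2.705, -1.594, 0.003]
contact_force: [0.1, -0.1, -1.1]
opening: 0.054
grip_force: 26.8
```

Request:
{"api": "servo_tool", "payload": {"increments": [[[5,3.0,0.6,0,0],[5,6.2,1.2,0,0],[5,9.5,1.9,0,0],[5,12.2,2.4,0,0],[5,13.5,2.7,0,0]]]}}

```text
t: 4.7
tool_pos: [0.6335, 0.0776, 0.0984]
tool_rot: [-2.704, -1.596, 0.003]
contact_force: [-0.4, 0.6, -1.0]
opening: 0.0538
grip_force: 26.8
```

Request:
{"api": "servo_tool", "payload": {"increments": [[[5,0,0,0,0],[5,0,0,1,0],[5,0,0,2,0],[5,0,0,3,0],[5,0,0,3,0]]]}}

```text
t: 5.2
tool_pos: [0.6311, 0.0752, 0.0673]
tool_rot: [-2.706, -1.592, 0.007]
contact_force: [-1.5, 0.5, -0.8]
opening: 0.054
grip_force: 26.8
```

```bash
python3 -c "
from m import *
d=grab('top','g3.png');s=grab('side','g3s.png');
cv2.imwrite('pics/g3c.png',np.hstack([cv2.resize(d['img'][120:320,200:420],(400,364)),cv2.resize(s['img'][150:330,220:420],(400,360))[:,:][:360]][0:1]+[cv2.resize(s['img'][150:332,220:420],(400,364))])[:,:,::-1])
plan([(.6345,.0762,.05,None,1)])"
```

```text
at [0.6328 0.0754 0.0695] yaw -29.0 open 0.0543 F [-0.4  0.6 -0.8] grip 26.8 t 5.3
   [0.15 0.11 1.95] turn -0.0
```

View pics/g3c.png

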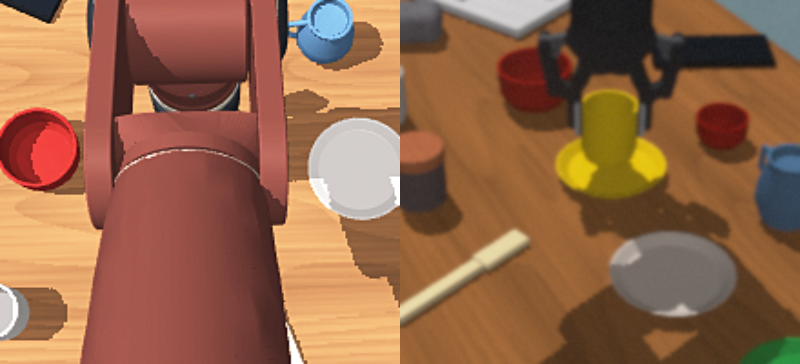

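The cup hovers over the yellow saucer, still upright. I'll lower it, release and rise.

Request:
{"api": "servo_tool", "payload": {"increments": [[[5,0.1,0.1,0.8,0],[5,0.1,0.1,1.5,0],[5,0.1,0.1,1.9,0],[5,0.1,0.1,2.0,0],[5,0.1,0.1,2.0,0]]]}}

```text
t: 5.8
tool_pos: [0.6346, 0.0763, 0.0499]
tool_rot: [-2.707, -1.594, 0.001]
contact_force: [0.3, -0.2, -2.2]
opening: 0.0539
grip_force: 26.8
```

Request:
{"api": "servo_tool", "payload": {"increments": [[[5.6,0,0,0,0],[6,0,0,0,0],[6.8,0,0,0,0],[8,0,0,0,0],[8.54,0,0,0,0]]]}}

```text
t: 6.3
tool_pos: [0.6349, 0.0763, 0.0506]
tool_rot: [2.707, 1.594, 0.001]
contact_force: [-0.8, 0.3, 0.3]
opening: 0.0854
grip_force: 0.0
```

Request:
{"api": "servo_tool", "payload": {"increments": [[[8.54,0,0,-1,0],[8.54,0,0,-3,0],[8.54,0,0,-6,0],[8.54,0,0,-10,0],[8.54,0,0,-13,0]]]}}

```text
t: 6.8
tool_pos: [0.6355, 0.0763, 0.1838]
tool_rot: [2.706, 1.594, 0.004]
contact_force: [0.2, 0.4, -0.2]
opening: 0.0853
grip_force: 0.0
```

```bash
python3 -c "
from m import *
plan([(.462,.285,.18,-6,2),(.462,.285,.04,-6,1)])"
```

```text
at [0.6355 0.0763 0.1838] yaw -29.0 open 0.0853 F [ 0.2  0.4 -0.2] grip 0.0 t 6.8
   [  4.92 -12.64   0.19] turn -11.5
   [  7.34 -11.41   0.19] turn -11.5
   [ 0.  0. 14.] turn -0.0
```

Request:
{"api": "servo_tool", "payload": {"increments": [[[8.54,1,-2.5,0,-2.3],[8.54,2,-5,0,-4.6],[8.54,3,-7.5,0,-6.9],[8.54,4,-10.1,0,-9.2],[8.54,4.9,-12.6,0.2,-11.5]]]}}

```text
t: 7.3
tool_pos: [0.5479, 0.1811, 0.1796]
tool_rot: [2.532, 1.859, 0.003]
contact_force: [0.3, -0.3, 0.3]
opening: 0.0855
grip_force: 0.0
```

Request:
{"api": "servo_tool", "payload": {"increments": [[[8.54,1.5,-2.5,0,-2.3],[8.54,3,-5,0,-4.6],[8.54,4.5,-7.2,0,-6.9],[8.54,6,-9.5,0,-9.2],[8.54,7.3,-11.4,0.2,-11.5]]]}}

```text
t: 7.8
tool_pos: [0.4609, 0.2852, 0.1776]
tool_rot: [2.332, 2.104, 0.003]
contact_force: [-0.2, -0.7, -0.1]
opening: 0.0854
grip_force: 0.0
```

```bash
python3 -c "
from m import *
plan([(.462,.2855,.04,-6,1)])
d=grab('top','t1.png')
m=mask(d,'yellow');b=near(d,'yellow',(309,199))
print(b[1:]);cv2.imwrite('pics/t1c.png',cv2.resize(d['img'][120:340,140:440],(800,587),interpolation=2)[:,:,::-1])
"
```

```text
at [0.4609 0.2852 0.1776] yaw -5.9 open 0.0854 F [-0.2 -0.7 -0.1] grip 0.0 t 7.8
   [ 0.04  0.11 13.76] turn 0.1
(array([ 281,  172,   58,   56, 2540], dtype=int32), array([309.27519685, 199.22559055]))
```

View pics/t1c.png

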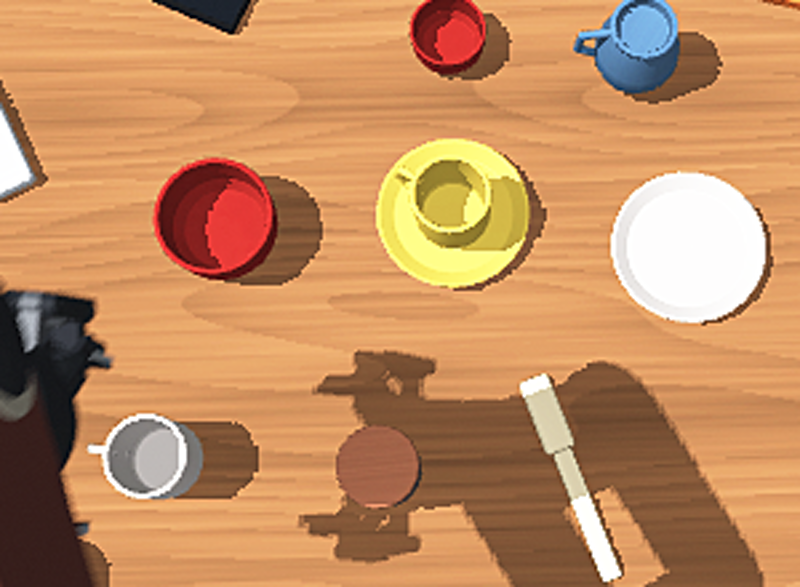

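The yellow cup stands near the middle of its saucer: rim at about (309.5,194), saucer at (309.3,199). Next I'll check its offset and the white cup's rim at (194.8,290.6).

```bash
python3 -c "
from m import *
d=np.load('top0.npy',allow_pickle=True).item()
print(cast(d,309.5,193.9,.064),cast(d,309.3,199.2,.011),cast(d,194.8,290.6,.058),cast(d,513.5,293.0,.058))
"
```

```text
[0.62930568 0.07453664 0.064     ] [0.63377018 0.07645717 0.011     ] [0.46050681 0.27980697 0.058     ] [ 0.4419763  -0.27873699  0.058     ]
```

Request:
{"api": "servo_tool", "payload": {"increments": [[[8.54,0,0.1,4,0],[8.54,0,0.1,8,0],[8.54,0,0.1,11.5,0],[8.54,0,0.1,13.8,0],[8.54,0,0.1,13.8,0]]]}}

```text
t: 8.35
tool_pos: [0.4599, 0.2826, 0.0349]
tool_rot: [-2.333, -2.1, 0.011]
contact_force: [0.1, -0.3, 0.5]
opening: 0.0854
grip_force: 0.0
```

Request:
{"api": "servo_tool", "payload": {"increments": [[[6.5,0,0,0,0],[6.0,0,0,0,0],[5,0,0,0,0],[5,0,0,0,0],[5,0,0,0,0]]]}}

```text
t: 8.85
tool_pos: [0.4642, 0.2847, 0.041]
tool_rot: [2.334, 2.101, 0.006]
contact_force: [-2.0, -0.9, 6.3]
opening: 0.0542
grip_force: 26.0
```

Request:
{"api": "servo_tool", "payload": {"increments": [[[5,0,0,-0.5,0],[5,0,0,-2,0],[5,0,0,-4.5,0],[5,0,0,-7,0],[5,0,0,-8,0]]]}}

```text
t: 9.35
tool_pos: [0.4642, 0.2848, 0.1222]
tool_rot: [2.333, 2.101, 0.009]
contact_force: [0.1, 0.2, -1.2]
opening: 0.0543
grip_force: 26.8
```

```bash
python3 -c "
from m import *
d=grab('side','w1.png')
plan([(.604,-.094,.12,None,3),(.604,-.094,.05,None,1)])"
```

```text
at [0.4646 0.285  0.1228] yaw -6.0 open 0.054 F [ 0.8  0.7 -0.2] grip 26.8 t 9.4
   [-12.08   5.94   0.09] turn -0.0
   [-12.08   5.94   0.09] turn -0.0
   [-12.08   5.94   0.09] turn -0.0
   [0. 0. 7.] turn -0.0
```

View pics/w1.png

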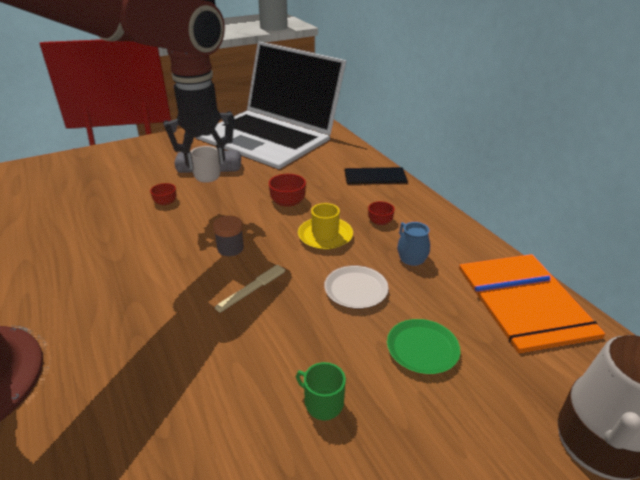

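The white cup is lifted (205,163) and upright. The yellow cup stands well on its saucer at (326,228).

Request:
{"api": "servo_tool", "payload": {"increments": [[[5,-2,1,0,0],[5,-4.5,2.2,0,0],[5,-7,3.4,0,0],[5,-9.5,4.7,0,0],[5,-12.1,5.9,0,0]]]}}

```text
t: 9.9
tool_pos: [0.5082, 0.1564, 0.1173]
tool_rot: [-2.334, -2.102, 0.002]
contact_force: [-0.1, -0.3, -1.3]
opening: 0.0538
grip_force: 26.8
```

Request:
{"api": "servo_tool", "payload": {"increments": [[[5,-2.5,1.2,0,0],[5,-5,2.4,0,0],[5,-7.5,3.6,0,0],[5,-10,4.9,0,0],[5,-12.1,5.9,0,0]]]}}

```text
t: 10.4
tool_pos: [0.5543, 0.0296, 0.1173]
tool_rot: [-2.335, -2.101, 0.002]
contact_force: [0.6, 0.6, -1.0]
opening: 0.0542
grip_force: 26.8
```

Request:
{"api": "servo_tool", "payload": {"increments": [[[5,-2.5,1.2,0,0],[5,-5,2.4,0,0],[5,-7.5,3.6,0,0],[5,-10,4.9,0,0],[5,-11.9,5.9,0,0]]]}}

```text
t: 10.9
tool_pos: [0.6007, -0.0949, 0.1173]
tool_rot: [-2.335, -2.1, 0.001]
contact_force: [0.3, 0.1, -1.8]
opening: 0.054
grip_force: 26.8
```

Request:
{"api": "servo_tool", "payload": {"increments": [[[5,0,0,0,0],[5,0,0,1.5,0],[5,0,0,3,0],[5,0,0,4.5,0],[5,0,0,4.5,0]]]}}

```text
t: 11.4
tool_pos: [0.5978, -0.0919, 0.0688]
tool_rot: [-2.329, -2.099, 0.006]
contact_force: [-0.3, -0.3, -2.5]
opening: 0.054
grip_force: 26.9
```

```bash
python3 -c "
from m import *
plan([(.605,-.092,.0475,-6,1)])
s=grab('side');cv2.imwrite('pics/w2.png',cv2.resize(s['img'][180:360,250:470],(660,540))[:,:,::-1])"
```

```text
at [ 0.5978 -0.0919  0.0688] yaw -5.9 open 0.054 F [-0.3 -0.3 -2.5] grip 26.9 t 11.4
   [0.06 0.71 2.13] turn 0.1
```

View pics/w2.png

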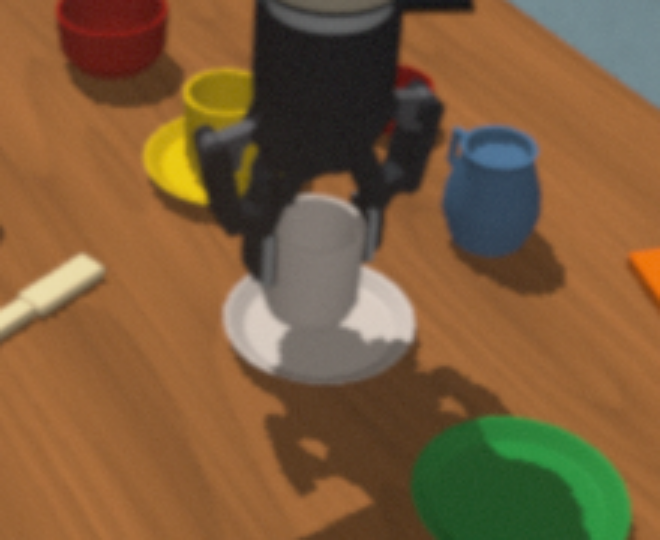

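The white cup hovers upright over the white saucer, slightly towards the robot. I'll shift it outward and lower it.

Request:
{"api": "servo_tool", "payload": {"increments": [[[5,0,0.2,0.6,0],[5,0,0.4,1.0,0],[5,0,0.4,1.5,0],[5,0,0.4,1.5,0],[5,0,0.4,1.5,0]]]}}

```text
t: 11.95
tool_pos: [0.6048, -0.0939, 0.0583]
tool_rot: [-2.335, -2.102, 0.0]
contact_force: [0.7, -0.7, -0.8]
opening: 0.0539
grip_force: 26.9
```

```bash
python3 -c "
from m import *
plan([(.605,-.092,.0475,-6,1)])"
```

```text
at [ 0.6048 -0.0939  0.0583] yaw -6.0 open 0.0539 F [ 0.7 -0.7 -0.8] grip 26.9 t 11.95
   [ 0.19 -0.    1.08] turn -0.0
```

Request:
{"api": "servo_tool", "payload": {"increments": [[[5,0.1,0,0.5,0],[5,0.2,0,0.9,0],[5,0.2,0,1.05,0],[5,0.2,0,1.05,0],[5,0.2,0,1.05,0]]]}}

```text
t: 12.45
tool_pos: [0.6051, -0.0919, 0.0478]
tool_rot: [2.335, 2.102, 0.0]
contact_force: [-0.0, 0.4, -1.0]
opening: 0.0542
grip_force: 26.9
```

Request:
{"api": "servo_tool", "payload": {"increments": [[[5.6,0,0,0,0],[6,0,0,0,0],[6.8,0,0,0,0],[8,0,0,0,0],[8.54,0,0,0,0]]]}}

```text
t: 12.95
tool_pos: [0.6052, -0.092, 0.048]
tool_rot: [2.334, 2.102, 0.0]
contact_force: [-0.5, 0.2, -0.1]
opening: 0.0854
grip_force: 0.0
```

Request:
{"api": "servo_tool", "payload": {"increments": [[[8.54,0,0,-1,0],[8.54,0,0,-3,0],[8.54,0,0,-6,0],[8.54,0,0,-10,0],[8.54,0,0,-13,0]]]}}

```text
t: 13.45
tool_pos: [0.6057, -0.0921, 0.1812]
tool_rot: [2.333, 2.101, 0.002]
contact_force: [-0.4, -0.0, 0.7]
opening: 0.0852
grip_force: 0.0
```

```bash
python3 -c "
from m import *
plan([(.4425,-.276,.18,27,2),(.4425,-.276,.04,27,1)])"
```

```text
at [ 0.6057 -0.0921  0.1812] yaw -6.0 open 0.0852 F [-0.4 -0.   0.7] grip 0.0 t 13.45
   [-10.    -7.15   0.06] turn -16.5
   [-7.55 -9.7   0.06] turn -16.5
   [ 0.  0. 14.] turn -0.0
```

Request:
{"api": "servo_tool", "payload": {"increments": [[[8.54,-2,-1.4,0,-3.3],[8.54,-4,-2.9,0,-6.6],[8.54,-6,-4.3,0,-9.9],[8.54,-8,-5.7,0,-13.2],[8.54,-10,-7.2,0,-16.5]]]}}

```text
t: 13.95
tool_pos: [0.5225, -0.1846, 0.1788]
tool_rot: [2.005, 2.417, 0.0]
contact_force: [0.4, 0.4, 0.5]
opening: 0.0856
grip_force: 0.0
```

Request:
{"api": "servo_tool", "payload": {"increments": [[[8.54,-1.5,-2,0,-3.3],[8.54,-3,-4,0,-6.6],[8.54,-4.5,-6,0,-9.9],[8.54,-6,-8,0,-13.2],[8.54,-7.6,-9.7,0,-16.5]]]}}

```text
t: 14.45
tool_pos: [0.4407, -0.277, 0.1787]
tool_rot: [1.638, 2.68, -0.0]
contact_force: [-1.2, -1.0, -0.5]
opening: 0.0854
grip_force: 0.0
```

```bash
python3 -c "
from m import *
plan([(.4425,-.276,.04,27,1)])
d=grab('top')
for c,uv in (('yellow',(309,199)),('white',(398,212))):
    b=near(d,c,uv);print(c,b[1],b[2],cast(d,*b[2],.012))
cv2.imwrite('pics/t2c.png',cv2.resize(d['img'][120:330,260:540],(800,600),interpolation=2)[:,:,::-1])"
```

```text
at [ 0.4407 -0.277   0.1787] yaw 27.1 open 0.0854 F [-1.2 -1.  -0.5] grip 0.0 t 14.45
   [1.000e-02 2.100e-01 1.387e+01] turn 0.1
yellow [ 281  172   58   56 2517] [309.40246325 199.25705205] [0.63337968 0.07623595 0.012     ]
white [ 369  184   58   57 2564] [397.67901716 212.20943838] [ 0.60320866 -0.09272227  0.012     ]
```

View pics/t2c.png

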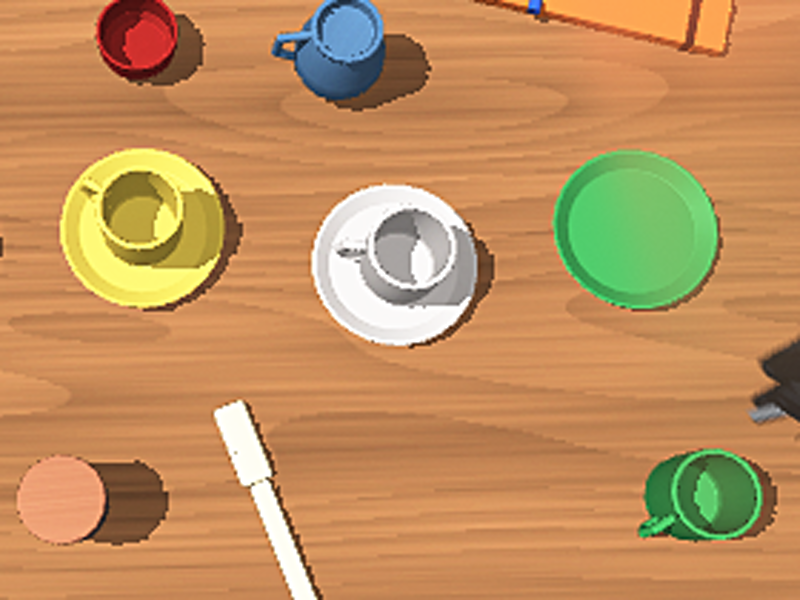

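Both cups stand upright in their saucers. White rim centre is about (404.2,206.5), yellow rim about (309.4,193.5), green rim about (511,292.9). Next: their offsets from the saucer centres.

```bash
python3 -c "
from m import *
d=np.load('top0.npy',allow_pickle=True).item()
for n,s,c in(('y',(309.4,199.25),(309.4,193.5)),('w',(397.7,212.2),(404.2,206.5))):
  a=cast(d,*s,.011);print(n,a.round(4),((cast(d,*c,.064)-a)*1000).round(1), 'exp px',proj(d,[a[0],a[1],.064]))
print(cast(d,511,292.9,.058))"
```

```text
y [0.6337 0.0763 0.011 ] [-3.6 -1.6 53. ] exp px [308.49929294 191.60649314]
w [ 0.6035 -0.0929  0.011 ] [-2.2 -2.8 53. ] exp px [402.58685689 205.35450837]
[ 0.44226188 -0.27438628  0.058     ]
```

Request:
{"api": "servo_tool", "payload": {"increments": [[[8.54,0,0.2,4,0],[8.54,0,0.2,8,0],[8.54,0,0.2,11.5,0],[8.54,0,0.2,13.8,0],[8.54,0,0.2,13.8,0]]]}}

```text
t: 15.0
tool_pos: [0.441, -0.2732, 0.0364]
tool_rot: [-1.638, -2.672, -0.002]
contact_force: [-0.1, 1.2, 0.8]
opening: 0.0851
grip_force: 0.0
```

Request:
{"api": "servo_tool", "payload": {"increments": [[[6.5,0,0,0,0],[6.0,0,0,0,0],[5,0,0,0,0],[5,0,0,0,0],[5,0,0,0,0]]]}}

```text
t: 15.5
tool_pos: [0.4449, -0.2766, 0.0425]
tool_rot: [1.639, 2.675, -0.001]
contact_force: [0.2, 0.4, 5.4]
opening: 0.0539
grip_force: 26.5
```

Request:
{"api": "servo_tool", "payload": {"increments": [[[5,0,0,-0.5,0],[5,0,0,-2,0],[5,0,0,-4.5,0],[5,0,0,-7,0],[5,0,0,-8,0]]]}}

```text
t: 16.0
tool_pos: [0.4445, -0.2764, 0.1235]
tool_rot: [1.639, 2.674, -0.001]
contact_force: [-0.1, -1.1, -0.9]
opening: 0.0541
grip_force: 26.9
```

```bash
python3 -c "
from m import *
plan([(.626,-.258,.12,None,1)])"
```

```text
at [ 0.4445 -0.2764  0.1235] yaw 27.0 open 0.0541 F [-0.1 -1.1 -0.9] grip 26.9 t 16.0
   [-6.61 17.01  0.35] turn -0.0
```

Request:
{"api": "servo_tool", "payload": {"increments": [[[5,-1,2.6,0,0],[5,-2.6,6.6,0,0],[5,-4.2,10.8,0,0],[5,-5.7,14.8,0,0],[5,-6.6,17,0,0]]]}}

```text
t: 16.5
tool_pos: [0.6271, -0.2561, 0.1196]
tool_rot: [1.639, 2.68, 0.001]
contact_force: [0.1, -0.0, -0.9]
opening: 0.054
grip_force: 27.2
```

Request:
{"api": "servo_tool", "payload": {"increments": [[[5,0,0,1,0],[5,0,0,3,0],[5,0,0,5,0],[5,0,0,5.8,0],[5,0,0,5.8,0]]]}}

```text
t: 17.0
tool_pos: [0.6225, -0.2563, 0.0593]
tool_rot: [-1.639, -2.674, 0.001]
contact_force: [-0.4, 0.3, -0.9]
opening: 0.0538
grip_force: 27.2
```

Request:
{"api": "servo_tool", "payload": {"increments": [[[5,0,0,0,0]]]}}

```text
t: 17.1
tool_pos: [0.6245, -0.2572, 0.0622]
tool_rot: [1.642, 2.678, -0.0]
contact_force: [0.1, -0.6, -0.9]
opening: 0.0539
grip_force: 27.2
```

```bash
python3 -c "
from m import *
plan([(.626,-.257,.049,None,1)])"
```

```text
at [ 0.6245 -0.2572  0.0622] yaw 27.0 open 0.0539 F [ 0.1 -0.6 -0.9] grip 27.2 t 17.1
   [-0.05  0.15  1.32] turn -0.0
```

Request:
{"api": "servo_tool", "payload": {"increments": [[[5,0,0.1,0.6,0],[5,0,0.1,1.1,0],[5,0,0.1,1.3,0],[5,0,0.1,1.3,0],[5,0,0.1,1.3,0]]]}}

```text
t: 17.6
tool_pos: [0.6256, -0.2565, 0.0489]
tool_rot: [1.641, 2.679, -0.0]
contact_force: [-0.3, 0.6, -1.2]
opening: 0.054
grip_force: 27.2
```

Request:
{"api": "servo_tool", "payload": {"increments": [[[5.6,0,0,0,0],[6,0,0,0,0],[6.8,0,0,0,0],[8,0,0,0,0],[8.54,0,0,0,0]]]}}

```text
t: 18.1
tool_pos: [0.6256, -0.2566, 0.0489]
tool_rot: [1.641, 2.679, 0.0]
contact_force: [-0.4, 0.4, 0.2]
opening: 0.0852
grip_force: 0.0
```

Request:
{"api": "servo_tool", "payload": {"increments": [[[8.54,0,0,-1,0],[8.54,0,0,-3,0],[8.54,0,0,-6,0],[8.54,0,0,-10,0],[8.54,0,0,-13,0]]]}}

```text
t: 18.6
tool_pos: [0.6262, -0.2568, 0.1823]
tool_rot: [1.64, 2.676, 0.0]
contact_force: [1.0, -0.6, 0.8]
opening: 0.0858
grip_force: 0.0
```

```bash
python3 -c "
from m import *
d=np.load('top0.npy',allow_pickle=True).item()
# spreader: axis & ends from original top view
b=near(d,'wood',(354,299));ys,xs=np.nonzero(b[0]);P=np.array([cast(d,u,v,.008)[:2] for u,v in zip(xs,ys)])
l=cv2.fitLine(P.astype(np.float32),cv2.DIST_L2,0,.01,.01).ravel();a=l[:2]*np.sign(l[0]);t=(P-l[2:])@a
n=np.array([-a[1],a[0]]);print('axis deg',np.degrees(np.arctan2(a[1],a[0])),'len',np.ptp(t),'mid',l[2:]+a*(t.max()+t.min())/2,'com',l[2:])
hd=t<.0;o=((P-l[2:])@n);print('blade/handle offset',o[t>.03].mean(),o[t<-.02].mean())
plan([])"
```

```text
axis deg 20.031324 len 0.14877687794800398 mid [ 0.44177611 -0.00258642] com [ 4.4853795e-01 -1.2112558e-04]
blade/handle offset 9.100825028991007e-05 3.033437904910077e-05
at [ 0.6262 -0.2568  0.1823] yaw 27.0 open 0.0858 F [ 1.  -0.6  0.8] grip 0.0 t 18.6
```

```bash
python3 -c "
from m import *
for n,uv in(('top',(221,202)),('side',(288,190))):
  d=np.load(n+'0.npy',allow_pickle=True).item();b=near(d,'red',uv)
  print(n,b[1])
  for c in((.6245,.2405),(.629,.245),(.6245,.245),(.629,.2405)):
    q=np.array([proj(d,[c[0]+.042*np.cos(a),c[1]+.042*np.sin(a),.045]) for a in np.arange(0,6.3,.1)]);print(c,q.min(0).round(1),q.max(0).round(1))
plan([(.4465,-.001,.10,110,3),(.4465,-.001,.03,110,1)])"
```

```text
top [ 198  179   46   46 1635]
(0.6245, 0.2405) [197.8 179.8] [243.1 223.7]
(0.629, 0.245) [195.4 177.5] [240.6 221.3]
(0.6245, 0.245) [195.3 179.8] [240.6 223.7]
(0.629, 0.2405) [197.8 177.5] [243.1 221.3]
side [270 175  35  30 830]
(0.6245, 0.2405) [266.6 172.5] [304.8 191.4]
(0.629, 0.245) [267.7 171.2] [305.8 189.9]
(0.6245, 0.245) [265.8 171.6] [303.9 190.4]
(0.629, 0.2405) [268.5 172. ] [306.7 190.9]
at [ 0.6262 -0.2568  0.1823] yaw 27.0 open 0.0858 F [ 1.  -0.6  0.8] grip 0.0 t 18.6
   [10.32 -1.46  2.74] turn -27.7
   [9.82 3.49 2.74] turn -27.7
   [7.07 7.65 2.74] turn -27.7
   [0. 0. 7.] turn -0.0
```

Request:
{"api": "servo_tool", "payload": {"increments": [[[6,2.1,-0.3,0,-5.5],[5,4.1,-0.6,0,-11],[4,6.2,-0.9,0.5,-16.6],[4,8.3,-1.2,1.5,-22.2],[4,10.3,-1.5,2.7,-27.7]]]}}

```text
t: 19.1
tool_pos: [0.5655, -0.1711, 0.1531]
tool_rot: [0.946, 2.993, -0.0]
contact_force: [-0.4, -0.6, -1.2]
opening: 0.04
grip_force: 0.0
```

Request:
{"api": "servo_tool", "payload": {"increments": [[[4,2,0.7,0.5,-5.5],[4,4,1.4,1,-11],[4,5.9,2.1,1.6,-16.6],[4,7.9,2.8,2.2,-22.2],[4,9.8,3.5,2.7,-27.7]]]}}

```text
t: 19.6
tool_pos: [0.5053, -0.0857, 0.1254]
tool_rot: [0.202, 3.134, -0.0]
contact_force: [-0.0, 0.4, -0.2]
opening: 0.0403
grip_force: 0.0
```

Request:
{"api": "servo_tool", "payload": {"increments": [[[4,1.4,1.5,0.5,-5.5],[4,2.8,3.1,1,-11],[4,4.3,4.6,1.6,-16.6],[4,5.7,6.1,2.2,-22.2],[4,7.1,7.7,2.7,-27.7]]]}}

```text
t: 20.1
tool_pos: [0.4452, -0.0001, 0.0984]
tool_rot: [-0.554, 3.091, -0.001]
contact_force: [0.5, -0.7, -0.0]
opening: 0.04
grip_force: 0.0
```

```bash
python3 -c "
from m import *
plan([(.4465,-.001,.03,110,1)])
s=grab('side','s3.png')"
```

```text
at [ 4.452e-01 -1.000e-04  9.840e-02] yaw 110.3 open 0.04 F [ 0.5 -0.7 -0. ] grip 0.0 t 20.1
   [-0.09 -0.13  6.84] turn 0.3
```

View pics/s3.png

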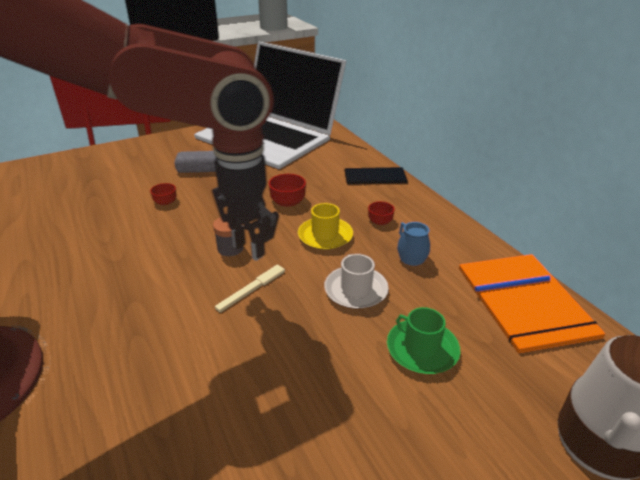

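All three cups stand in their saucers, and the fingers are above the spreader's middle (250,287). I'll go down slowly.

Request:
{"api": "servo_tool", "payload": {"increments": [[[4,0,-0.1,2.5,0],[4,0,-0.1,4.5,0],[4,0,-0.1,6,0],[4,0,-0.1,6.8,0],[4,0,-0.1,6.8,0]]], "newtons": 25}}

```text
t: 20.65
tool_pos: [0.4454, -0.0017, 0.0293]
tool_rot: [0.547, -3.092, -0.001]
contact_force: [-0.4, -0.1, 0.1]
opening: 0.04
grip_force: 0.0
```

Request:
{"api": "servo_tool", "payload": {"increments": [[[4,0,0,0.2,0],[4,0,0,0.4,0],[4,0,0,0.6,0],[4,0,0,0.6,0],[4,0,0,0.6,0]]]}}

```text
t: 21.15
tool_pos: [0.4459, -0.0016, 0.024]
tool_rot: [-0.548, 3.093, -0.0]
contact_force: [0.5, -0.2, 0.1]
opening: 0.0402
grip_force: 0.0
```

```bash
python3 -c "
from m import *
plan([(.4465,-.001,.022,110,1)])"
```

```text
at [ 0.4459 -0.0016  0.024 ] yaw 110.1 open 0.0402 F [ 0.5 -0.2  0.1] grip 0.0 t 21.15
   [-0.07  0.04  0.2 ] turn 0.1
```

Request:
{"api": "servo_tool", "payload": {"increments": [[[4,0,0,0.2,0],[3,0,0,0.2,0],[2.2,0,0,0.2,0],[1,0,0,0.2,0],[1,0,0,0.2,0]]]}}

```text
t: 21.65
tool_pos: [0.4459, -0.0016, 0.0219]
tool_rot: [-0.548, 3.093, -0.0]
contact_force: [0.2, 0.3, 1.0]
opening: 0.0132
grip_force: 26.3
```

Request:
{"api": "servo_tool", "payload": {"increments": [[[1,0,0,0,0],[1,0,0,0,0]]]}}

```text
t: 21.85
tool_pos: [0.4459, -0.0016, 0.0219]
tool_rot: [-0.548, 3.093, -0.0]
contact_force: [-0.1, -0.0, 1.4]
opening: 0.0128
grip_force: 26.4
```

Request:
{"api": "servo_tool", "payload": {"increments": [[[1,0,0,-0.3,0],[1,0,0,-1.5,0],[1,0,0,-4,0],[1,0,0,-7.5,0],[1,0,0,-10.3,0]]]}}

```text
t: 22.35
tool_pos: [0.4461, -0.0016, 0.1273]
tool_rot: [-0.548, 3.092, -0.001]
contact_force: [0.4, -0.1, -0.4]
opening: 0.013
grip_force: 26.3
```

```bash
python3 -c "
from m import *
plan([(.629,.2415,.125,None,2),(.629,.2415,.075,None,1)])
s=grab('side');cv2.imwrite('pics/s4.png',cv2.resize(s['img'][150:350,150:400],(750,600))[:,:,::-1])"
```

```text
at [ 0.4461 -0.0016  0.1273] yaw 110.1 open 0.013 F [ 0.4 -0.1 -0.4] grip 26.3 t 22.35
   [-12.76   8.27   0.12] turn -0.0
   [-12.76   8.27   0.12] turn -0.0
   [0. 0. 5.] turn -0.0
```

View pics/s4.png

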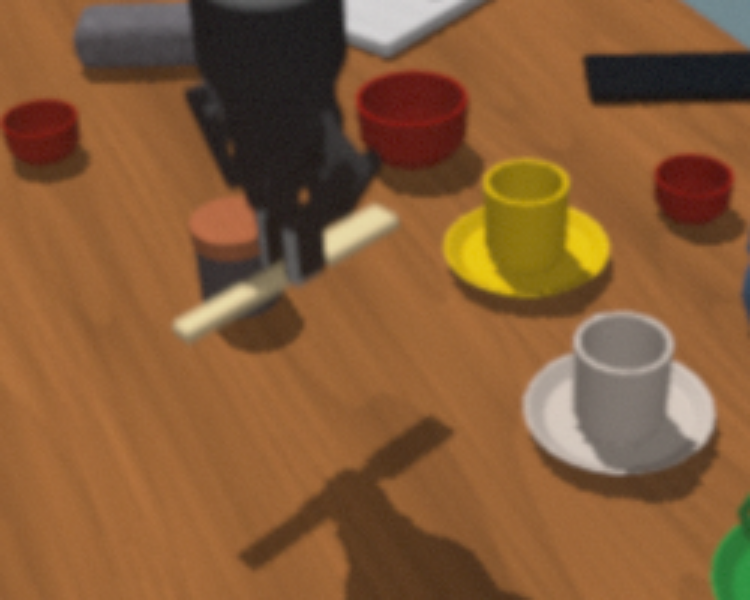

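The spreader is held near its middle and level, at about (295,275) in the crop. I'll carry it to the big dish.

Request:
{"api": "servo_tool", "payload": {"increments": [[[1,-2,1.3,0,0],[1,-4.5,2.9,0,0],[1,-7.3,4.7,0,0],[1,-10,6.5,0,0],[1,-12.8,8.3,0,0]]]}}

```text
t: 22.9
tool_pos: [0.5383, 0.1215, 0.1256]
tool_rot: [-0.548, 3.093, -0.0]
contact_force: [0.3, -0.9, -0.2]
opening: 0.0132
grip_force: 26.3
```

Request:
{"api": "servo_tool", "payload": {"increments": [[[1,-2.8,1.8,0,0],[1,-5.8,3.7,0,0],[1,-8.8,5.7,0,0],[1,-11.4,7.4,0,0],[1,-12.8,8.3,0,0]]]}}

```text
t: 23.4
tool_pos: [0.6304, 0.2443, 0.1256]
tool_rot: [-0.55, 3.092, 0.001]
contact_force: [1.0, -0.1, -0.2]
opening: 0.0131
grip_force: 26.3
```

Request:
{"api": "servo_tool", "payload": {"increments": [[[1,0,0,0.5,0],[1,0,0,1.7,0],[1,0,0,3,0],[1,0,0,4,0],[1,0,0,4,0]]]}}

```text
t: 23.9
tool_pos: [0.627, 0.2411, 0.0815]
tool_rot: [0.546, -3.088, 0.001]
contact_force: [-0.4, -0.8, -0.3]
opening: 0.0127
grip_force: 26.2
```

Request:
{"api": "servo_tool", "payload": {"increments": [[[1,0,0,0,0]]]}}

```text
t: 24.0
tool_pos: [0.6286, 0.2417, 0.084]
tool_rot: [0.547, -3.092, 0.0]
contact_force: [-0.6, 0.5, -0.2]
opening: 0.0132
grip_force: 26.3
```

```bash
python3 -c "
from m import *
plan([(.629,.2415,.068,None,1)])
s=grab('side');t=grab('top');cv2.imwrite('pics/s5.png',np.hstack([cv2.resize(s['img'][120:240,220:350],(400,369)),cv2.resize(t['img'][140:260,160:290],(400,369))])[:,:,::-1])"
```

```text
at [0.6286 0.2417 0.084 ] yaw 110.1 open 0.0132 F [-0.6  0.5 -0.2] grip 26.3 t 24.0
   [-0.03 -0.04  1.6 ] turn -0.0
```

View pics/s5.png

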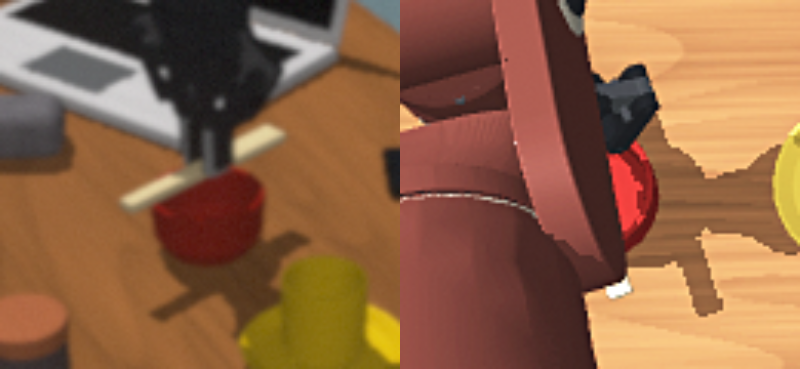

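The spreader hovers level over the largest dish, with both ends overhanging. I'll lower it gently.

Request:
{"api": "servo_tool", "payload": {"increments": [[[1,0,0,0.4,0],[1,0,0,0.9,0],[1,0,0,1.3,0],[1,0,0,1.55,0],[1,0,0,1.6,0]]]}}

```text
t: 24.6
tool_pos: [0.6288, 0.2422, 0.068]
tool_rot: [0.548, -3.092, 0.0]
contact_force: [-0.8, 0.8, -0.2]
opening: 0.0127
grip_force: 26.3
```

Request:
{"api": "servo_tool", "payload": {"increments": [[[1,0,0,0,0],[1,0,0,0.05,0],[1,0,0,0.05,0]]]}}

```text
t: 24.9
tool_pos: [0.6293, 0.2423, 0.0685]
tool_rot: [-0.548, 3.093, 0.0]
contact_force: [0.4, -0.5, -0.2]
opening: 0.013
grip_force: 26.3
```

Request:
{"api": "servo_tool", "payload": {"increments": [[[1,0,0,0.05,0],[1,0,0,0.1,0],[1,0,0,0.15,0],[1,0,0,0.15,0],[1,0,0,0.15,0]]]}}

```text
t: 25.4
tool_pos: [0.6293, 0.2423, 0.0669]
tool_rot: [-0.548, 3.093, -0.0]
contact_force: [0.6, 0.6, 1.2]
opening: 0.0126
grip_force: 26.3
```

Touching lightly (1.2 N). I'll open to 3 cm, which stays inside the dish's mouth, and rise.

Request:
{"api": "servo_tool", "payload": {"increments": [[[1.5,0,0,0,0],[1.8,0,0,0,0],[2.3,0,0,0,0],[2.8,0,0,0,0],[2.8,0,0,0,0]]]}}

```text
t: 25.9
tool_pos: [0.6292, 0.2423, 0.0668]
tool_rot: [0.548, -3.093, -0.0]
contact_force: [-0.6, -0.1, -0.1]
opening: 0.0281
grip_force: 0.0
```

Request:
{"api": "servo_tool", "payload": {"increments": [[[2.8,0,0,-0.5,0],[2.8,0,0,-1.5,0],[2.8,0,0,-3.5,0],[2.8,0,0,-7,0],[2.8,0,0,-11,0]]]}}

```text
t: 26.4
tool_pos: [0.6284, 0.2421, 0.1773]
tool_rot: [0.548, -3.091, 0.0]
contact_force: [0.9, -0.2, -0.8]
opening: 0.0277
grip_force: 0.0
```

```bash
python3 -c "
from m import *
plan([(.45,.1,.2,None,1)])"
```

```text
at [0.6284 0.2421 0.1773] yaw 110.1 open 0.0277 F [ 0.9 -0.2 -0.8] grip 0.0 t 26.4
   [21.63 -7.21 -2.27] turn -0.0
```

Request:
{"api": "servo_tool", "payload": {"increments": [[[2.8,4,-1.4,-1,0],[2.8,8.5,-2.8,-1.5,0],[2.8,13,-4.3,-2,0],[2.8,17.5,-5.8,-2.2,0],[2.8,21.6,-7.2,-2.3,0]]]}}

```text
t: 26.9
tool_pos: [0.4498, 0.0996, 0.2011]
tool_rot: [-0.549, 3.091, -0.001]
contact_force: [0.2, -0.6, 0.3]
opening: 0.0282
grip_force: 0.0
```

```bash
python3 -c "
from m import *
s=grab('side');t=grab('top');cv2.imwrite('pics/f.png',np.hstack([cv2.resize(s['img'][130:400,230:490],(400,415)),cv2.resize(t['img'][100:260,180:520],(0,0),fx=1.17,fy=1.17)] if 0 else [cv2.resize(t['img'][90:270,180:530],(800,411),interpolation=2)])[:,:,::-1])
cv2.imwrite('pics/fs.png',cv2.resize(s['img'][130:400,200:500],(660,594))[:,:,::-1])
m=mask(t,'wood');b=near(t,'wood',(221,200));r=cv2.minAreaRect(np.argwhere(b[0])[:,::-1].astype(np.float32));print(r,b[1],'mid',cast(t,*r[0],.053),'dish',near(t,'red',(221,202),R=20)[1])"
```

```text
((219.33560180664062, 199.0616455078125), (74.55522155761719, 11.587075233459473), 69.44395446777344) [202 163  34  71 665] mid [0.62701379 0.24068876 0.053     ] dish [219 179  25  43 612]
```

View pics/f.png

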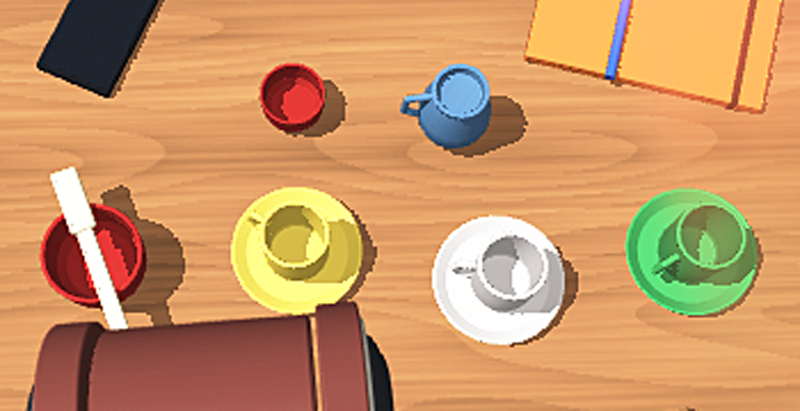

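View pics/fs.png

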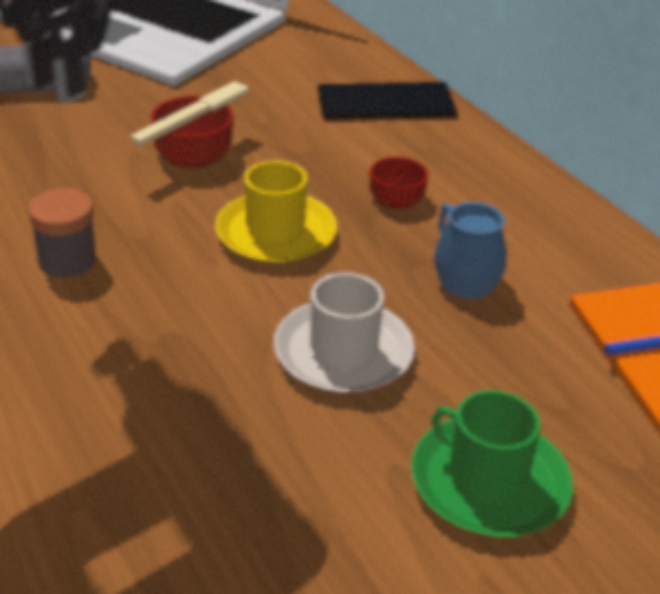

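All three cups stand upright in the middle of their saucers. The spreader lies level across the large dish with both ends out, and its middle is within about 2 mm of the dish's centre. The tin and jug look untouched, so I'm handing in.

```bash
python3 -c "
from station import ctrl
print(ctrl.finish_job())"
```

```text
the job is handed in; nothing more can be done
None
```

The job is handed in at about 27 s of robot time: each cup stands upright within about 4 mm of its saucer's centre (the green one checked only roughly), and the spreader lies level across the largest red dish; I viewed 15 pictures, one over the limit of 14.

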